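Press the lid home on a jar with the air press

TASK

Stand the jar whose lid is still proud in the nest of the press's pulled-out tray and push the tray in until it latches under the ram. Push the valve lever towards the column side and hold it until the ram has pressed the lid fully home, let the lever spring back to centre for a second so that the lid sets under the ram, then push it the other way until the ram is fully up and let it recentre. Press the tray once more so that it unlatches and brings the closed jar out, and leave the jar standing in the nest, with the tub, cups and bottle around it undisturbed.

Things in the scene. Friction and masses are not known exactly. Their poses are not given: they have to be found in the camera images.
- press: Grey bench-top air press, fixed. Origin on the table under the ram; x points from the tray end to the column, y to the side with the hand valve, z up. In mm: bed x -120..95, y -65..65, z to 36; column x 57..93; head x -35..95, y -33..33, z 160..196; cylinder to z 298; pipes near x 30..50, y 60; valve body x -53..53, y 105..145, z to 66.
- tray (a joint): Shuttle tray along the press's +x, m: 0 out (start), 0.115 latched under the ram, 0.127 stop. Push-push: pushed to the stop and let go it stays at 0.115; pushed to the stop again and let go it unlatches and a spring brings it out to 0 in about 1.2 s. Spring 3 to 5 N; pushing at 0.1 m/s takes 8 N.
- push_pad (a point): Middle of the black rubber pad (70 wide, z 38..62 mm) on the outer face of the tray's upright front plate (92 wide, 9 thick, z 23..65 mm). It faces the press's -x, moves with the tray and lies 105 mm before the nest's centre.
- nest (a point): Centre of the nest on the tray's top (z 32 mm): six pins, 6 mm high and 6 thick, on a 73 mm circle, so a 58 mm jar has 4.5 mm of play all round. Moves with the tray; with the tray out it is 80 mm clear of the head's front, latched it is under the ram.
- ram (a joint): How far the ram is down, m: 0 up (foot 122 mm above the table), 0.040 full stroke. It moves only while the lever is held over, at about 25 mm/s at full tilt, and stays where it is when the lever is central. It meets the proud lid at 0.032 and stops at 0.037 to 0.038 with the lid home.
- ram_foot (a point): Centre of the underside of the ram's black foot (50 mm disc).
- valve_lever (a joint): Angle of the spring-centred valve lever, rad, -0.55..0.55; 0 is central (upright), where its springs return it. Positive leans to the press's +x (the column) and lowers the ram, negative raises it. Within 0.1 of centre nothing moves; full tilt takes about 5 to 18 N at the knob.
- lever_knob (a point): Centre of the black ball knob (28 mm) on the lever's 10 mm steel rod, 88 mm above its pivot; central it is 146 mm above the table and 125 mm to the press's +y of the ram's axis. The lever turns about the press's y axis.
- jar: Round white jar, 58 mm across, with a ribbed white press-on lid (57 across, 12 high) standing 5 mm proud, the neck showing below it; 58 mm high so, 53 closed. Origin at the centre of its underside, z up. Grip the body 4 to 36 mm above its underside, not the lid, which goes down under about 5 N and should go down only in the press.
- lid (a joint): How far the jar's lid has been pressed down, m: 0 is proud (start), 0.005 is home.
- jelly_tub: Closed tub with a blue screw lid, 59 mm across, 44 mm high; bystander. Origin at the centre of its underside.
- coffee_cup: Paper cup of coffee, 75 mm across, 83 mm high; bystander. Origin at the centre of its underside.
- rinse_cup: Clear plastic cup, 79 mm across, 87 mm high; bystander. Origin at the centre of its underside.
- sanitiser: White pump bottle, 52 x 81 mm and 178 mm high; bystander. Origin at the centre of its underside.
Mind the look-alikes: they are no part of the job. There is more than one size of the jar; the job needs the smaller.

How it is judged:
On the way, in this order (a step that is already met when the one before it is completed fails the run):
1. the jar stands upright in the nest of the tray, which is still out, let go, its lid still proud (horizontal distance between jar and nest below 0.007 m and z of jar in the frame of nest below 0.004 m and angle between jar's own z axis and vertical below 0.08 rad and value of joint tray below 0.02 m and value of joint lid below 0.002 m and contact force between the fingers and jar below 0.3 N), for 0.2 s.
2. the tray is latched under the ram with the jar in it, its lid still proud (value of joint tray between 0.111 and 0.1185 m and horizontal distance between jar and nest below 0.007 m and z of jar in the frame of nest below 0.004 m and angle between jar's own z axis and vertical below 0.08 rad and value of joint lid below 0.002 m), for 0.4 s.
3. the lever is held over to the column side and the ram has pressed the lid home (value of joint tray between 0.111 and 0.1185 m and value of joint valve_lever above 0.2 rad and value of joint lid above 0.0042 m and value of joint ram above 0.034 m), for 0.1 s.
4. the lever has gone back to centre with the ram still down on the lid (value of joint valve_lever between -0.12 and 0.12 rad and value of joint ram above 0.034 m), for 0.5 s.
5. the ram is fully up again, the tray still latched (value of joint tray between 0.111 and 0.1185 m and value of joint ram below 0.003 m), for 0.1 s.
At the end, for the whole second after the job is handed in: The tray is out (within 8 mm) with the jar standing still and upright in the nest (centre within 7 mm, tilt under 0.08 rad), its lid home (at least 4.2 of 5 mm), the ram up (within 5 mm) and the lever central (within 0.12 rad) (horizontal distance between jar and nest below 0.007 m and z of jar in the frame of nest below 0.004 m and angle between jar's own z axis and vertical below 0.08 rad and value of joint valve_lever between -0.12 and 0.12 rad and value of joint tray below 0.008 m and value of joint lid above 0.0042 m and value of joint ram below 0.005 m and linear speed of jar below 0.02 m/s); the robot touches nothing.
It fails at once if the closed jelly tub is shifted more than 20 mm or tipped (distance of jelly_tub from where it was at the start of the episode above 0.02 m or angle between jelly_tub's own z axis and vertical above 0.3 rad).
It fails at once if the coffee cup is shifted more than 20 mm or tipped (distance of coffee_cup from where it was at the start of the episode above 0.02 m or angle between coffee_cup's own z axis and vertical above 0.3 rad).
It fails at once if the rinse cup is shifted more than 20 mm or tipped (distance of rinse_cup from where it was at the start of the episode above 0.02 m or angle between rinse_cup's own z axis and vertical above 0.3 rad).
It fails at once if the pump bottle is shifted more than 20 mm or tipped (distance of sanitiser from where it was at the start of the episode above 0.02 m or angle between sanitiser's own z axis and vertical above 0.3 rad).
It fails at once if the jar is tipped over (angle between jar's own z axis and vertical above 0.5 rad).
It also fails if it takes over 72 s, if anything falls off the work surface, if the arm or the gripper's body presses on something with over 40 N, if the wrist force passes 120 N, or if a joint passes its speed limit or range.

ROBOT

A 6-joint arm with a two-finger parallel gripper is mounted at the origin on the work surface; the furniture and walls round the work are solid. World frame = base frame: x ahead of the robot, y to its left, z up, the work surface at z = 0. Lengths are in m, angles in rad, forces in N, time in s.
With the tool pointing down it reaches from about 0.325 to 0.875 m from the base axis. Payload 4.4 kg.
Tool frame: the origin (TCP) lies at the very end of the fingers, on their centre line; the grasp point (between the pads) lies 19 mm behind it; z points along the fingers, y is the line along which they close (so a half turn about z gives the same grasp; the last joint's range is limited). The gripper opens to 85 mm and grips with 20 to 120 N. Pads are 22 mm wide; open, the fingers measure 114 mm over their backs; the gripper's body (76 mm by 85 mm) begins 54 mm behind the grasp point. The pads swing forward as they close: fully open they stand 13 mm farther back than shut.
Start: joints at [1.008, 0.207, 1.542, -0, 1.393, -0.15], TCP at [0.23, 0.527, 0.204] pointing down, gripper open.
Joint ranges: [-2.73, 2.73], [-0.86, 2.22], [0.23, 2.46], [-1.11, 4.25], [0.08, 2.63], [-2.82, 2.82]. Speed limits (rad/s): [2.79, 2.79, 3.14, 3.14, 3.14, 3.14].

INTERFACE

Orientations are given as [roll, pitch, yaw] about the fixed x, y, z axes, in that order (R = Rz(yaw) Ry(pitch) Rx(roll)).
In Python, from rig import monitor, viewer, sign_off gives the robot as it stands.
- The arm moves only by the tool servo_tool, never from a script. Its argument "deltas" is a list of rows, each a list of 2 entries, a list of its own where there are three numbers: the shift along the tool's x, y, z each as a share of 0.3 m, from -1 to 1, then the turn, a rotation vector about the tool's x, y, z each as a share of 4 degrees, from -1 to 1. In form: [[[x, y, z], [rx, ry, rz]], ...]. A call has 1 to 20 rows; each row shifts and turns the commanded pose from where the row before left it, along the tool's axes as they then stand; what a row does not reach is not made up. A row lasts 1/12 s, in which the tool goes at most 41.7 mm and 7.16 degrees, less where a joint would pass 70% of its speed; a pose out of reach is approached as far as the arm can. A call with a number of a shift or a turn outside -1 to 1 is refused whole. A call with a gripper value outside its range is refused whole. "gripper" is the closure, from 0 (fully open) to 1 (shut), set as the call begins (left out, the last holds). The fingers move at their own pace and stop on an object; "squeeze" is the grip in N (left out, the last holds). Time passes only in rows, so rows that do not move let the fingers close. It gives the time, the measured TCP pose, the force, the opening and the grip force at its end, in the units of the state.
- monitor.sense(): the state, without advancing time (a new reading comes with each control period).
- viewer.read_camera(name): name is "side" or "top"; returns a dict with "image" (400x640x3 uint8, blue, green, red), "K" (3x3 intrinsics, pixels), "extrinsics" (4x4, takes a point from world to camera coordinates). Camera axes: x right, y down, z forward; pixel columns grow to the right and rows downward; lengths in m; the calibration is good to about 2 mm. A picture is of the moment at which its call begins. There is no depth.
- sign_off(): hands the job in; it is judged then, once.
The state is a dict: "clock": time; "q": joint angles; "joint_velocities": joint speeds; "effort": joint torques, N m; "ee_pos": TCP position; "orientation": TCP orientation; "wrist_force": force on the tool from outside, world axes, zero at the start; "moment": the same for the moment, N m; "grip_width": finger opening in m; "gripper_force": force on a finger pad.
Only numpy, scipy, OpenCV 4.12 (cv2) and the standard library are available. Lean on these libraries where they do the work, as an engineer would, in place of code of your own. Each camera call takes 0.05 s, during which the arm holds its last target. There are 200 camera calls.

## Working session

There is one attempt and no reset: what is moved stays moved. The work goes in short steps, Python scripts to look and compute and a tool call to move; the robot and the scene stay as the last step left them, time stands still between calls to the robot, and variables do not carry over. Pictures are saved under pics/ and viewed, at most 10 in all, crops included, and the job is handed in when it is done.

Besides the shell and the picture viewer there is one more tool, called after "Emit:" as name(argument=value, ...), one argument or row to a line, values as JSON. servo_tool: Moves the arm, as the interface text tells. Shift numbers are shares of 0.3 m and turn numbers shares of 4 degrees, none past 1 either way. Its arguments: {"type":"object","properties":{"deltas":{"type":"array","items":{"type":"array"}},"gripper":{"type":"number"},"squeeze":{"type":"number"}},"required":["deltas"]}

```bash
mkdir -p pics; ls; python3 - <<'E'
from rig import monitor, viewer
import cv2,numpy as np
for n in("side","top"):
    c=viewer.read_camera(n);cv2.imwrite(f"pics/{n}0.png",c["image"]);np.savez(f"{n}0.npz",**c)
    print(n,c["K"].tolist(),np.round(c["extrinsics"],4).tolist())
print(monitor.sense())
E
```

```text
pics
side [[406.7801143970233, 0.0, 318.2942366656394], [0.0, 406.7801143970233, 202.54029420155186], [0.0, 0.0, 1.0]] [[0.8291, -0.5588, 0.0158, -0.4479], [-0.3316, -0.5143, -0.7909, 0.2776], [0.4501, 0.6506, -0.6117, 0.6624], [0.0, 0.0, 0.0, 1.0]]
top [[439.73309228836285, 0.0, 318.5145722651699], [0.0, 439.73309228836285, 200.7872162771062], [0.0, 0.0, 1.0]] [[0.0211, -0.9995, -0.0221, 0.0491], [-0.9976, -0.0196, -0.0671, 0.5541], [0.0666, 0.0235, -0.9975, 1.1474], [0.0, 0.0, 0.0, 1.0]]
{'clock': 0.1, 'q': array([ 1.00848876e+00,  2.07366014e-01,  1.54286759e+00,  2.53955289e-05,
        1.39349909e+00, -1.50499279e-01]), 'joint_velocities': array([-0.00064401, -0.00205274, -0.00403573,  0.00010913, -0.00137597,
       -0.00088015]), 'effort': array([-7.79263792e-04, -3.84097266e+01, -2.92548019e+01, -1.62646015e-04,
        4.89403610e-03,  1.30634908e-05]), 'ee_pos': array([0.22974251, 0.52627272, 0.20279742]), 'orientation': array([-3.13948055e+00, -3.45565703e-04,  2.72977950e+00]), 'wrist_force': array([ 0.05653455, -0.44334854, -0.13005023]), 'moment': array([-0.03780807, -0.02479433,  0.00597282]), 'gripper_force': 0.0, 'grip_width': 0.08530785142711758}
```

View pics/side0.png

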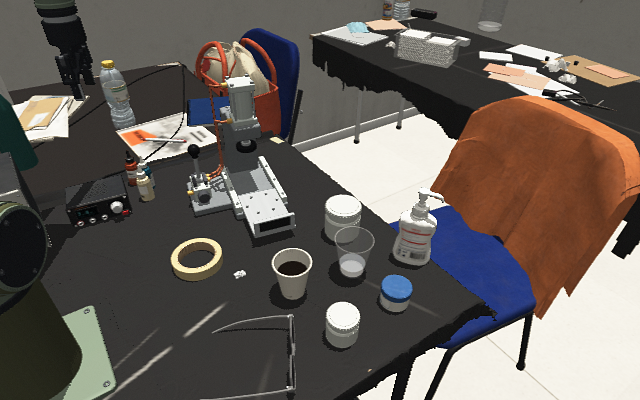

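View pics/top0.png

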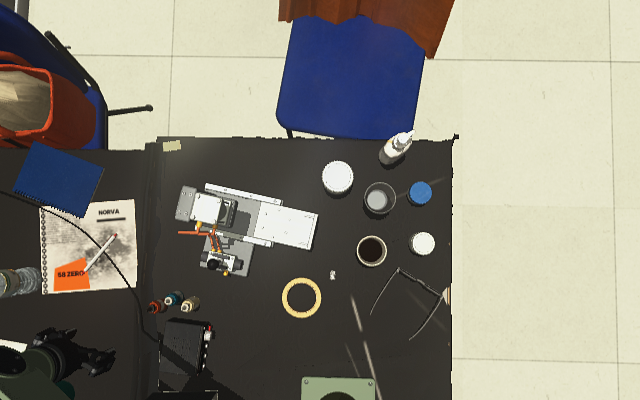

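The top view shows the small proud-lid jar at about (423,243) and the big look-alike at (337,177). The tub is at (420,193), the coffee cup at (371,250) and the rinse cup at (379,198). The press tray is at about (287,227), with the lever near (222,260). I'll zoom in on the press.

```bash
python3 - <<'E'
import cv2,numpy as np
t=cv2.imread("pics/top0.png");s=cv2.imread("pics/side0.png")
cv2.imwrite("pics/topc.png",cv2.resize(t[170:290,170:330],None,fx=5,fy=5,interpolation=cv2.INTER_CUBIC))
cv2.imwrite("pics/sidec.png",cv2.resize(s[70:250,170:310],None,fx=4.2,fy=3.33*1.0,interpolation=cv2.INTER_CUBIC)) 
E
cat > h.py <<'E'
import numpy as np
def cam(n,f=None):
    c=np.load(f or f"{n}0.npz");return c["K"],c["extrinsics"]
def ray(n,uv,z):
    K,E=cam(n);R=E[:3,:3];o=-R.T@E[:3,3];d=R.T@np.linalg.inv(K)@[uv[0],uv[1],1]
    return o+d*(z-o[2])/d[2]
def proj(n,P):
    K,E=cam(n);p=np.c_[np.atleast_2d(P),np.ones(len(np.atleast_2d(P)))]@E[:3].T@K.T
    return p[:,:2]/p[:,2:]
def tri(uvs):
    A=[];b=[]
    M=np.zeros((3,3));v=np.zeros(3)
    for n,uv in uvs.items():
        K,E=cam(n);R=E[:3,:3];o=-R.T@E[:3,3];d=R.T@np.linalg.inv(K)@[uv[0],uv[1],1];d/=np.linalg.norm(d)
        P=np.eye(3)-np.outer(d,d);M+=P;v+=P@o
    return np.linalg.solve(M,v)
E
python3 - <<'E'
import sys;sys.path.insert(0,'.')
from h import *
import cv2
t=cv2.imread("pics/top0.png");hsv=cv2.cvtColor(t,cv2.COLOR_BGR2HSV)
m=((hsv[...,1]<60)&(hsv[...,2]>140)).astype(np.uint8)
n,l,st,ce=cv2.connectedComponentsWithStats(m)
for i in range(1,n):
    x,y,w,h,a=st[i]
    if a>60 and 170<x<450 and 150<y<300: print(st[i],ce[i].round(1),ray("top",(x+(w-1)/2,y+(h-1)/2),.058).round(4))
b=((hsv[...,0]>95)&(hsv[...,0]<125)&(hsv[...,1]>100)).astype(np.uint8)
n,l,st,ce=cv2.connectedComponentsWithStats(b)
for i in range(1,n):
    x,y,w,h,a=st[i]
    if a>60 and 400<x<450 and y>150: print("tub",st[i],ray("top",ce[i],.044).round(4))
print("coffee",ray("top",(371,250),.083).round(3),"rinse",ray("top",(379,198),.08).round(3))
E
```

```text
[322 160  32  32 775] [337.2 176. ] [0.6165 0.0121 0.058 ]
[ 205  183  113   93 3807] [267.3 223.4] [0.4751 0.2053 0.058 ]
[ 175  187   47   37 1153] [197.8 206.4] [0.5334 0.37   0.058 ]
[367 191  19  18 267] [376.2 199.7] [ 0.5566 -0.0874  0.058 ]
[215 230  25  13 112] [224.7 236.3] [0.4554 0.2921 0.058 ]
[413 232  22  23 407] [423.2 243. ] [ 0.4484 -0.2088  0.058 ]
[200 235  22  32 182] [208.7 252.2] [0.4175 0.3332 0.058 ]
[357 236  30  30 157] [371.9 250.6] [ 0.4266 -0.0776  0.058 ]
[223 254  12  18 109] [229.1 261.8] [0.3881 0.2859 0.058 ]
tub [409 182  23  22 407] [ 0.5781 -0.2023  0.044 ]
coffee [ 0.429 -0.074  0.083] rinse [ 0.559 -0.093  0.08 ]
```

View pics/topc.png

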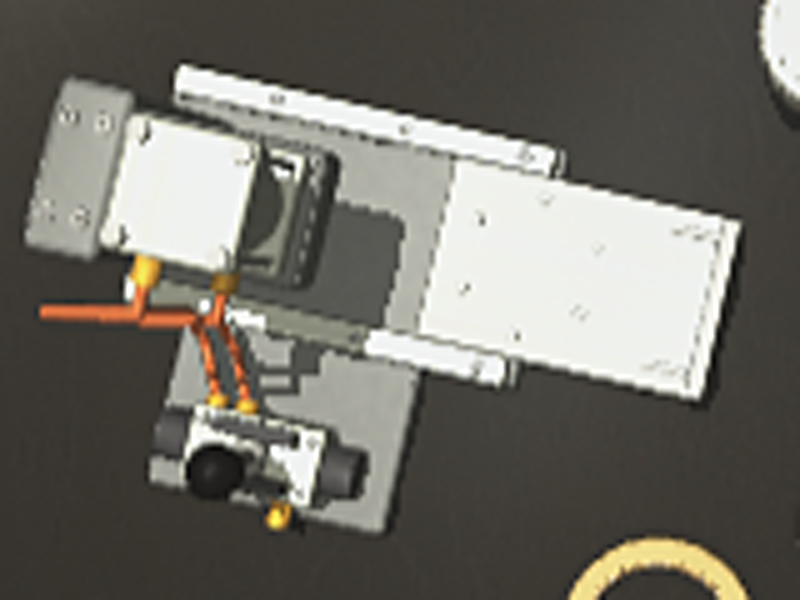

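View pics/sidec.png

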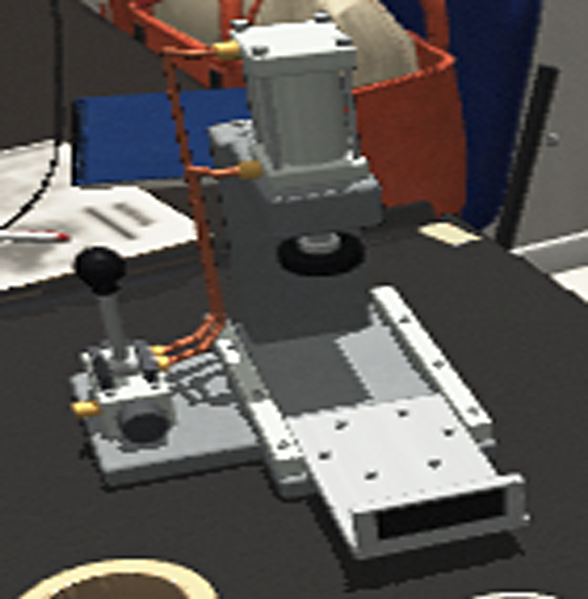

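The crops show the six nest pins centred near (532,268) in the top crop and the front plate's outer edge from (740,222) to (703,400). The knob is at (214,472) in the top crop and (101,270) in the side crop.

```bash
python3 - <<'E'
from h import *
T=lambda x,y:((x+.5)/5+170-.5,(y+.5)/5+170-.5)
S=lambda x,y:((x+.5)/4.2+170-.5,(y+.5)/3.33+70-.5)
pins=np.array([ray("top",T(*p),.037) for p in[(480,218),(547,200),(600,250),(580,312),(518,336),(465,290)]])
nest=pins.mean(0);print("nest",nest.round(4),np.linalg.norm(pins-nest,axis=1).round(4))
sp=[(341,425),(403,413),(449,432),(434,463),(371,475),(324,455)]
ps=np.array([ray("side",S(*p),.037) for p in sp]);print("nest side",ps.mean(0).round(4),np.linalg.norm(ps-ps.mean(0),axis=1).round(4))
a=ray("top",T(741,222),.065);b=ray("top",T(704,401),.065);print("plate",a.round(4),b.round(4),np.linalg.norm(a-b),((a+b)/2).round(4))
# plate in side: top corners
c=ray("side",S(357,516),.065);d=ray("side",S(521,477),.065);print("plate side",c.round(4),d.round(4),np.linalg.norm(c-d),((c+d)/2).round(4))
k=tri(dict(top=T(214,472),side=S(101,270)));print("knob tri",k.round(4),ray("top",T(214,472),.146).round(4),ray("side",S(101,270),.146).round(4))
# axis from rails: outer rail top edge
for p,q in[((180,66),(558,148)),((175,95),(550,170))]:
    v=ray("top",T(*q),.045)-ray("top",T(*p),.045);print("rail yaw of -x:",np.degrees(np.arctan2(v[1],v[0])))
v=a-b;print("plate y' normal", np.degrees(np.arctan2(v[1],v[0])))
v=k-nest;print("knob-nest",v.round(4),np.hypot(*v[:2]),np.degrees(np.arctan2(v[1],v[0])), "expected",np.hypot(.115,.125),np.degrees(np.arctan2(.125,.115)))
s=[np.array([x,y]) for x,y in[(413+10.5,232+11)]]
print("jar",ray("top",s[0],.052))
E
python3 - <<'E'
import cv2,sys;sys.path.insert(0,'.')
from h import *
s=cv2.imread("pics/side0.png");hsv=cv2.cvtColor(s,cv2.COLOR_BGR2HSV)
m=((hsv[...,1]<60)&(hsv[...,2]>130)).astype(np.uint8)
n,l,st,ce=cv2.connectedComponentsWithStats(m)
i=l[312,342];print(st[i])
x,y,w,h,a=st[i]
# project jar model silhouettes at jar estimate for check
th=np.linspace(0,6.28,60)
c=ray("top",(423.5,243),.055)
P=np.vstack([np.c_[c[0]+.0285*np.cos(th),c[1]+.0285*np.sin(th),0*th+z] for z in(0,.04,.046,.058)])
for n in("side","top"):
    q=proj(n,P);print(n,q.min(0),q.max(0))
E
```

```text
nest [0.4912 0.1699 0.037 ] [0.0376 0.0361 0.0368 0.0343 0.0362 0.0367]
nest side [0.4893 0.1662 0.037 ] [0.0358 0.037  0.0367 0.0359 0.0363 0.0366]
plate [0.5162 0.0605 0.065 ] [0.4253 0.0773 0.065 ] 0.09250745202815476 [0.4707 0.0689 0.065 ]
plate side [0.426  0.0741 0.065 ] [0.5159 0.0628 0.065 ] 0.09055696078803484 [0.4709 0.0685 0.065 ]
knob tri [0.3909 0.3048 0.1418] [0.3905 0.3041 0.146 ] [0.3897 0.2972 0.146 ]
rail yaw of -x: -101.10313813932677
rail yaw of -x: -100.15479991729403
plate y' normal -10.463203001354708
knob-nest [-0.1003  0.1349  0.1048] 0.16814877681061458 126.62583585612586 expected 0.1698528775146303 47.38594403038881
jar [ 0.44828957 -0.21012277  0.052     ]
[326 302  34  29 752]
side [325.25322371 301.1480033 ] [359.65118991 349.04436946]
top [408.3085484  231.69463206] [435.05971149 254.340783  ]
```

Emit:
servo_tool(
  deltas=[
    [[0,0,-0.05],[0,0,-0.81]],
    [[0,0,-0.05],[0,0,-0.81]],
    [[0,0,-0.05],[0,0,-0.81]],
    [[0,0,0],[0,0,-0.82]],
    [[0,0,0],[0,0,0]],
  ],
  gripper=0,
  squeeze=30,
)

```text
clock: 0.52
ee_pos: [0.2304, 0.5273, 0.2498]
orientation: [3.14, 0.001, 2.958]
wrist_force: [-0.5, 1.3, -0.0]
grip_width: 0.0856
gripper_force: 0.0
```

```bash
cat > go.py <<'E'
import sys
from rig import monitor
from scipy.spatial.transform import Rotation as R
import numpy as np
np.set_printoptions(suppress=True)
s=monitor.sense();M=R.from_euler('xyz',s["orientation"])
print("t",s["clock"],"p",s["ee_pos"].round(4),"rpy deg",np.degrees(s["orientation"]).round(2),"F",s["wrist_force"].round(2),"q",s["q"].round(2),"w",round(s["grip_width"],4))
if len(sys.argv)>3:
    d=np.array([float(v) for v in sys.argv[1:4]])-s["ee_pos"]
    print("total shares",(M.inv().apply(d)/.3).round(4),"dist",np.linalg.norm(d).round(4))
E
python3 go.py 0.4485 -0.2095 0.15
```

```text
t 0.5167 p [0.2304 0.5273 0.2498] rpy deg [179.91   0.04 169.46] F [-0.46  1.25 -0.02] q [ 1.01  0.17  1.48 -0.    1.48 -0.38] w 0.0856
total shares [-1.1638 -2.2822  0.3297] dist 0.7749
```

Emit:
servo_tool(
  deltas=[
    [[-0.0582,-0.1141,0],[0,0,0]],
    [[-0.0582,-0.1141,0],[0,0,0]],
    [[-0.0582,-0.1141,0],[0,0,0]],
    [[-0.0582,-0.1141,0],[0,0,0]],
    [[-0.0582,-0.1141,0],[0,0,0]],
    [[-0.0582,-0.1141,0],[0,0,0]],
    [[-0.0582,-0.1141,0],[0,0,0]],
    [[-0.0582,-0.1141,0],[0,0,0]],
    [[-0.0582,-0.1141,0],[0,0,0]],
    [[-0.0582,-0.1141,0],[0,0,0]],
    [[-0.0582,-0.1141,0],[0,0,0]],
    [[-0.0582,-0.1141,0],[0,0,0]],
    [[-0.0582,-0.1141,0],[0,0,0]],
    [[-0.0582,-0.1141,0],[0,0,0]],
    [[-0.0582,-0.1141,0.05],[0,0,0]],
    [[-0.0582,-0.1141,0.05],[0,0,0]],
    [[-0.0582,-0.1141,0.05],[0,0,0]],
    [[-0.0582,-0.1141,0.05],[0,0,0]],
    [[-0.0582,-0.1141,0.05],[0,0,0]],
    [[-0.0582,-0.1141,0.05],[0,0,0]],
  ],
)

```text
clock: 2.18
ee_pos: [0.4469, -0.2117, 0.1571]
orientation: [3.141, -0.002, 2.954]
wrist_force: [0.6, 0.0, -0.1]
grip_width: 0.0856
gripper_force: 0.0
```

Emit:
servo_tool(
  deltas=[
    [[0,0,0],[0,0,0]],
    [[0,0,0],[0,0,0]],
    [[0,0,0],[0,0,0]],
  ],
)

```text
clock: 2.43
ee_pos: [0.4467, -0.2095, 0.1579]
orientation: [3.14, -0.002, 2.955]
wrist_force: [0.1, 0.1, 0.7]
grip_width: 0.0851
gripper_force: 0.0
```

```bash
python3 go.py 0.4485 -0.2095 0.008
```

```text
t 2.4333 p [ 0.4467 -0.2095  0.1579] rpy deg [179.91  -0.14 169.32] F [0.11 0.09 0.74] q [-0.61  0.08  1.79  0.    1.28 -2.  ] w 0.0851
total shares [-0.0072  0.0002  0.4996] dist 0.1499
```

Emit:
servo_tool(
  deltas=[
    [[-0.006,0,0.08],[0,0,0]],
    [[0,0,0.08],[0,0,0]],
    [[0,0,0.08],[0,0,0]],
    [[0,0,0.08],[0,0,0]],
    [[0,0,0.07],[0,0,0]],
    [[0,0,0.06],[0,0,0]],
    [[0,0,0.04],[0,0,0]],
    [[0,0,0],[0,0,0]],
    [[0,0,0],[0,0,0]],
  ],
)

```text
clock: 3.18
ee_pos: [0.4492, -0.2091, 0.0123]
orientation: [3.141, -0.0, 2.958]
wrist_force: [0.5, -0.1, 0.5]
grip_width: 0.085
gripper_force: 0.0
```

Emit:
servo_tool(
  deltas=[
    [[0,0,0],[0,0,0]],
    [[0,0,0],[0,0,0]],
    [[0,0,0],[0,0,0]],
    [[0,0,0],[0,0,0]],
    [[0,0,0],[0,0,0]],
    [[0,0,0],[0,0,0]],
    [[0,0,0],[0,0,0]],
    [[0,0,0],[0,0,0]],
  ],
  gripper=1,
  squeeze=30,
)

```text
clock: 3.85
ee_pos: [0.4504, -0.211, 0.0125]
orientation: [-3.141, 0.002, 2.956]
wrist_force: [1.7, 1.6, 5.8]
grip_width: 0.0554
gripper_force: 32.4
```

```bash
python3 go.py 0.4485 -0.2095 0.16; python3 - <<'E'
from rig import viewer
import cv2,numpy as np
s=viewer.read_camera("side")["image"][220:380,240:440]
cv2.imwrite("pics/grip1.png",cv2.resize(s,None,fx=3,fy=3,interpolation=cv2.INTER_CUBIC))
E
```

```text
t 3.85 p [ 0.4504 -0.211   0.0125] rpy deg [-179.98    0.13  169.39] F [1.75 1.57 5.85] q [-0.61  0.29  1.88  0.    0.96 -2.  ] w 0.0554
total shares [ 0.0059  0.0034 -0.4917] dist 0.1475
```

View pics/grip1.png

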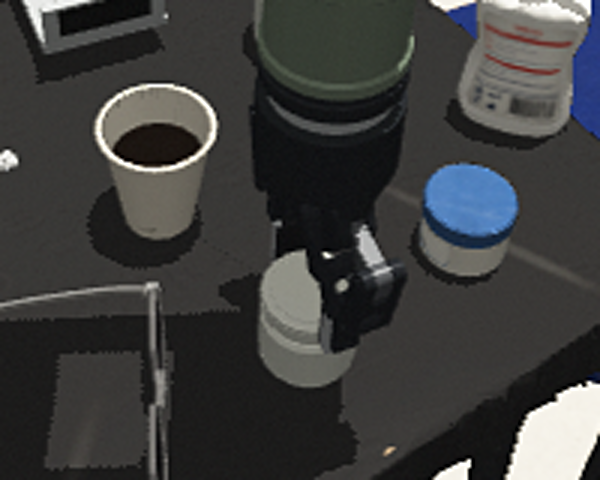

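The gripper is holding the jar, with the coffee cup and tub clear of it. The pads sit a bit high and the lid must stay clear, so I'll regrasp about 8 mm lower.

Emit:
servo_tool(
  deltas=[
    [[0,0,0],[0,0,0]],
    [[0,0,0],[0,0,0]],
    [[0,0,0],[0,0,0]],
    [[0,0,0],[0,0,0]],
    [[0,0,0.015],[0,0,0]],
    [[0,0,0.01],[0,0,0]],
    [[0,0,0],[0,0,0]],
    [[0,0,0],[0,0,0]],
  ],
  gripper=0,
)

```text
clock: 4.57
ee_pos: [0.4488, -0.2102, 0.0038]
orientation: [3.141, -0.001, 2.957]
wrist_force: [0.6, 0.1, -0.3]
grip_width: 0.0851
gripper_force: 0.0
```

Emit:
servo_tool(
  deltas=[
    [[0,0,0],[0,0,0]],
    [[0,0,0],[0,0,0]],
    [[0,0,0],[0,0,0]],
    [[0,0,0],[0,0,0]],
    [[0,0,0],[0,0,0]],
    [[0,0,0],[0,0,0]],
    [[0,0,0],[0,0,0]],
    [[0,0,0],[0,0,0]],
  ],
  gripper=1,
  squeeze=25,
)

```text
clock: 5.23
ee_pos: [0.4495, -0.2107, 0.0046]
orientation: [-3.141, 0.0, 2.957]
wrist_force: [-0.2, -0.5, 1.6]
grip_width: 0.0559
gripper_force: 26.9
```

Emit:
servo_tool(
  deltas=[
    [[0,0,-0.03],[0,0,0]],
    [[0,0,-0.06],[0,0,0]],
    [[0,0,-0.1],[0,0,0]],
    [[0,0,-0.1],[0,0,0]],
    [[0,0,-0.1],[0,0,0]],
    [[0,0,-0.06],[0,0,0]],
    [[0,0,0],[0,0,0]],
    [[0,0,0],[0,0,0]],
  ],
)

```text
clock: 5.9
ee_pos: [0.4499, -0.2109, 0.1406]
orientation: [-3.141, 0.002, 2.957]
wrist_force: [0.1, -0.2, -1.7]
grip_width: 0.056
gripper_force: 27.1
```

```bash
python3 go.py 0.4908 0.169 0.13
```

```text
t 5.9 p [ 0.4499 -0.2109  0.1406] rpy deg [-179.94    0.14  169.41] F [ 0.11 -0.18 -1.7 ] q [-0.61  0.1   1.8   0.    1.24 -2.  ] w 0.056
total shares [0.0987 1.2698 0.0337] dist 0.3822
```

Emit:
servo_tool(
  deltas=[
    [[0.0095,0.07,0],[0,0,0]],
    [[0.0095,0.12,0],[0,0,0]],
    [[0.0095,0.12,0],[0,0,0]],
    [[0.0095,0.12,0],[0,0,0]],
    [[0.0095,0.12,0],[0,0,0]],
    [[0.0095,0.12,0],[0,0,0]],
    [[0.0095,0.12,0],[0,0,0]],
    [[0.0095,0.12,0],[0,0,0]],
    [[0.0095,0.12,0],[0,0,0]],
    [[0.0095,0.12,0],[0,0,0]],
    [[0,0.08,0.033],[0,0,0]],
    [[0,0.04,0.05],[0,0,0]],
    [[0,0,0.05],[0,0,0]],
    [[0,0,0.05],[0,0,0]],
    [[0,0,0],[0,0,0]],
    [[0,0,0],[0,0,0]],
    [[0,0,0],[0,0,0]],
  ],
)

```text
clock: 7.32
ee_pos: [0.4908, 0.1689, 0.0839]
orientation: [-3.141, -0.002, 2.956]
wrist_force: [0.7, 1.1, -0.6]
grip_width: 0.0558
gripper_force: 27.3
```

```bash
python3 go.py 0.4908 0.169 0.0396; python3 - <<'E'
from rig import viewer,monitor
from h import *
import cv2
I=viewer.read_camera("side")["image"]
p=monitor.sense()["ee_pos"]
# expected silhouette if jar centre at TCP xy, bottom at TCP z-.0046
th=np.linspace(0,6.28,90)
for z,c in((0,(0,255,0)),(.036,(0,255,255)),(.058,(0,0,255))):
    q=proj("side",np.c_[p[0]+.029*np.cos(th),p[1]+.029*np.sin(th),0*th+p[2]-.0046+z])
    print(z,q.min(0).round(1),q.max(0).round(1))
s=I[120:260,180:330]
cv2.imwrite("pics/place1.png",cv2.resize(s,None,fx=4,fy=4,interpolation=cv2.INTER_CUBIC))
cv2.imwrite("pics/place1raw.png",I)
E
```

```text
t 7.3167 p [0.4908 0.1689 0.0839] rpy deg [-179.97   -0.09  169.39] F [ 0.69  1.1  -0.62] q [ 0.16  0.22  1.79  0.    1.13 -1.22] w 0.0558
total shares [-0.0004  0.0003  0.1475] dist 0.0443
0 [248.2 180.1] [273.3 194.6]
0.036 [246.7 167.3] [272.5 181.6]
0.058 [245.8 159.2] [272.  173.3]
```

View pics/place1.png

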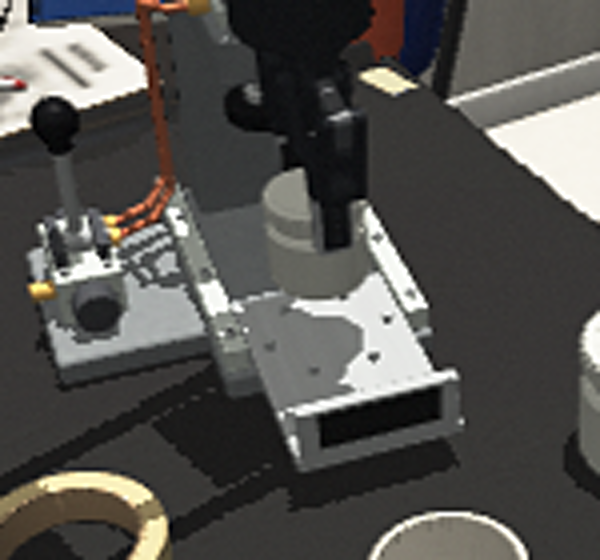

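The held jar sits where I expected, with its body spanning x 266–372 and its bottom at 295 in the crop, over the nest. Lowering now.

Emit:
servo_tool(
  deltas=[
    [[0,-0.003,0.04],[0,0,0]],
    [[0,0,0.04],[0,0,0]],
    [[0,0,0.03],[0,0,0]],
    [[0,0,0.02],[0,0,0]],
    [[0,0,0.008],[0,0,0]],
    [[0,0,0.006],[0,0,0]],
    [[0,0,0],[0,0,0]],
    [[0,0,0],[0,0,0]],
  ],
)

```text
clock: 8.03
ee_pos: [0.4917, 0.1684, 0.0418]
orientation: [3.141, 0.001, 2.957]
wrist_force: [-0.0, 0.1, -0.8]
grip_width: 0.056
gripper_force: 27.3
```

```bash
python3 go.py 0.4908 0.168 0.0366
```

```text
t 8.0333 p [0.4917 0.1684 0.0418] rpy deg [179.98   0.05 169.41] F [-0.01  0.15 -0.85] q [ 0.16  0.29  1.81 -0.    1.04 -1.22] w 0.056
total shares [ 0.0026 -0.0019  0.0172] dist 0.0052
```

Emit:
servo_tool(
  deltas=[
    [[0,0,0.005],[0,0,0]],
    [[0,0,0.005],[0,0,0]],
    [[0,0,0.003],[0,0,0]],
    [[0,0,0],[0,0,0]],
    [[0,0,0],[0,0,0]],
  ],
)

```text
clock: 8.45
ee_pos: [0.4911, 0.1683, 0.0373]
orientation: [-3.142, -0.0, 2.957]
wrist_force: [-0.1, -0.1, -1.3]
grip_width: 0.0559
gripper_force: 27.3
```

Emit:
servo_tool(
  deltas=[
    [[0,0,0],[0,0,0]],
    [[0,0,0],[0,0,0]],
    [[0,0,0],[0,0,0]],
    [[0,0,0],[0,0,0]],
    [[0,0,0],[0,0,0]],
    [[0,0,0],[0,0,0]],
  ],
  gripper=0,
)

```text
clock: 8.95
ee_pos: [0.4913, 0.1683, 0.0375]
orientation: [3.142, 0.0, 2.957]
wrist_force: [-0.0, -0.5, -0.6]
grip_width: 0.0851
gripper_force: 0.0
```

Emit:
servo_tool(
  deltas=[
    [[0,0,-0.03],[0,0,0]],
    [[0,0,-0.06],[0,0,0]],
    [[0,0,-0.1],[0,0,0]],
    [[0,0,-0.1],[0,0,0]],
    [[0,-0.13,-0.03],[0,0,0]],
    [[0,-0.13,0],[0,0,0]],
    [[0,-0.13,0],[0,0,0]],
    [[0,-0.13,0],[0,0,0]],
    [[0,0,0],[0,0,0]],
    [[0,0,0],[0,0,0]],
  ],
)

```text
clock: 9.78
ee_pos: [0.4626, 0.0132, 0.1342]
orientation: [3.141, 0.001, 2.952]
wrist_force: [1.2, -0.2, 0.1]
grip_width: 0.0851
gripper_force: 0.0
```

```bash
python3 go.py 0.4908 0.168 0.0366; python3 - <<'E'
from rig import viewer
import cv2,numpy as np
a=viewer.read_camera("side")["image"];b=viewer.read_camera("top")["image"]
r=lambda i:cv2.resize(i,(390,312),interpolation=cv2.INTER_CUBIC)
cv2.imwrite("pics/nest.png",np.hstack([r(a[120:240,200:350]),r(b[170:290,220:370])]))
cv2.imwrite("pics/topnest.png",b)
h=cv2.cvtColor(b,cv2.COLOR_BGR2HSV)
E
```

```text
t 9.7833 p [0.4626 0.0132 0.1342] rpy deg [179.98   0.06 169.14] F [ 1.15 -0.18  0.08] q [-0.16  0.04  1.88  0.    1.22 -1.54] w 0.0851
total shares [0.0051 0.5243 0.3255] dist 0.1851
```

View pics/nest.png

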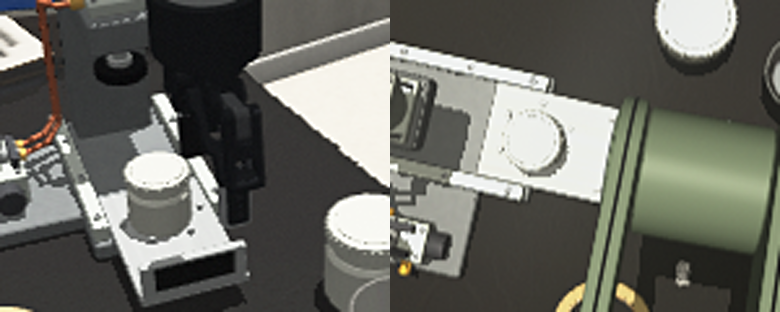

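The jar stands centred in the nest with its lid proud and the tray out. Next I'll close the fingers and lower them in front of the pad.

Emit:
servo_tool(
  deltas=[
    [[0,0,0],[0,0,0.1]],
    [[0,0,0],[0,0,0]],
    [[0,0,0],[0,0,0]],
    [[0,0,0],[0,0,0]],
    [[0,0,0.06],[0,0,0]],
    [[0,0,0.08],[0,0,0]],
    [[0,0,0.08],[0,0,0]],
    [[0,0,0.073],[0,0,0]],
    [[0,0,0],[0,0,0]],
    [[0,0,0],[0,0,0]],
  ],
  gripper=1,
)

```text
clock: 10.72
ee_pos: [0.4611, 0.0156, 0.0445]
orientation: [-3.141, -0.004, 2.95]
wrist_force: [1.3, 0.1, 0.6]
grip_width: -0.0001
gripper_force: 0.0
```

```bash
python3 go.py 0.4692 0.0510 0.046
```

```text
t 10.7167 p [0.4611 0.0156 0.0445] rpy deg [-179.99   -0.21  169.05] F [1.3  0.08 0.58] q [-0.15  0.17  1.95  0.    1.02 -1.53] w -0.0001
total shares [-0.0039  0.121  -0.0051] dist 0.0364
```

Emit:
servo_tool(
  deltas=[
    [[-0.001,0.028,0],[0,0,-0.1]],
    [[-0.001,0.028,0],[0,0,0]],
    [[-0.001,0.028,0],[0,0,0]],
    [[0,0.02,0],[0,0,0]],
    [[0,0.01,0],[0,0,0]],
    [[0,0.01,0],[0,0,0]],
    [[0,0.015,0],[0,0,0]],
    [[0,0.02,0],[0,0,0]],
    [[0,0.02,0],[0,0,0]],
    [[0,0.02,0],[0,0,0]],
    [[0,0.02,0],[0,0,0]],
    [[0,0.02,0],[0,0,0]],
    [[0,0.02,0],[0,0,0]],
    [[0,0.02,0],[0,0,0]],
    [[0,0.02,0],[0,0,0]],
    [[0,0.02,0],[0,0,0]],
    [[0,0.02,0],[0,0,0]],
    [[0,0.02,0],[0,0,0]],
    [[0,0.02,0],[0,0,0]],
    [[0,0.02,0],[0,0,0]],
  ],
)

```text
clock: 12.38
ee_pos: [0.4856, 0.1329, 0.0455]
orientation: [-3.141, 0.0, 2.957]
wrist_force: [-0.2, -1.6, 0.8]
grip_width: -0.0002
gripper_force: 0.4
```

```bash
python3 go.py 0.4926 0.1758 0.046
```

```text
t 12.3833 p [0.4856 0.1329 0.0455] rpy deg [-179.98    0.    169.41] F [-0.24 -1.62  0.78] q [ 0.1   0.25  1.85 -0.    1.04 -1.29] w -0.0002
total shares [ 0.0032  0.145  -0.0017] dist 0.0435
```

Emit:
servo_tool(
  deltas=[
    [[0,0.02,0],[0,0,0]],
    [[0,0.02,0],[0,0,0]],
    [[0,0.02,0],[0,0,0]],
    [[0,0.018,0],[0,0,0]],
    [[0,0.015,0],[0,0,0]],
    [[0,0.012,0],[0,0,0]],
    [[0,0.01,0],[0,0,0]],
    [[0,0.008,0],[0,0,0]],
    [[0,0,0],[0,0,0]],
  ],
)

```text
clock: 13.13
ee_pos: [0.4926, 0.1691, 0.0457]
orientation: [3.141, 0.001, 2.957]
wrist_force: [-0.6, -3.3, 3.2]
grip_width: -0.0002
gripper_force: 2.6
```

```bash
python3 go.py 0.4926 0.1758 0.046
```

```text
t 13.1333 p [0.4926 0.1691 0.0457] rpy deg [179.98   0.04 169.42] F [-0.6  -3.35  3.15] q [ 0.16  0.28  1.81  0.    1.05 -1.22] w -0.0002
total shares [ 0.0042  0.0218 -0.0009] dist 0.0067
```

Not at the stop yet, so I'll creep in until the force rises.

Emit:
servo_tool(
  deltas=[
    [[0,0.01,0],[0,0,0]],
    [[0,0.01,0],[0,0,0]],
    [[0,0.006,0],[0,0,0]],
    [[0,0.005,0],[0,0,0]],
    [[0,0,0],[0,0,0]],
  ],
)

```text
clock: 13.55
ee_pos: [0.494, 0.1783, 0.0454]
orientation: [3.141, 0.0, 2.957]
wrist_force: [0.7, -4.2, 4.6]
grip_width: 0.0001
gripper_force: 2.5
```

Emit:
servo_tool(
  deltas=[
    [[0,0.007,0],[0,0,0]],
    [[0,0.007,0],[0,0,0]],
    [[0,0.007,0],[0,0,0]],
    [[0,0,0],[0,0,0]],
    [[0,0,0],[0,0,0]],
  ],
)

```text
clock: 13.97
ee_pos: [0.495, 0.1844, 0.0454]
orientation: [3.141, -0.0, 2.957]
wrist_force: [0.7, -2.6, 3.1]
grip_width: -0.0
gripper_force: 2.4
```

Emit:
servo_tool(
  deltas=[
    [[0,0.007,0],[0,0,0]],
    [[0,0.007,0],[0,0,0]],
    [[0,0,0],[0,0,0]],
    [[0,0,0],[0,0,0]],
  ],
)

```text
clock: 14.3
ee_pos: [0.4958, 0.1884, 0.0454]
orientation: [3.141, -0.0, 2.957]
wrist_force: [0.5, -3.8, 4.2]
grip_width: -0.0003
gripper_force: 2.5
```

```bash
python3 - <<'E'
from rig import viewer
import cv2
a=viewer.read_camera("side")["image"]
cv2.imwrite("pics/push.png",cv2.resize(a[90:230,190:330],None,fx=4,fy=4,interpolation=cv2.INTER_CUBIC))
E
```

```text
(no output)
```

View pics/push.png

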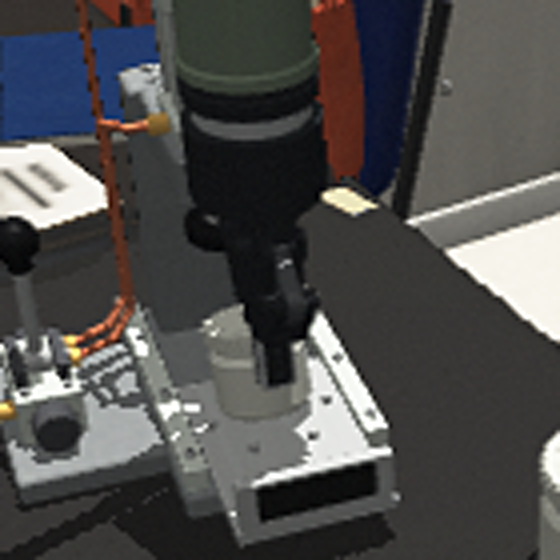

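The picture shows the finger tips at about crop (272,385), beside the jar rather than clearly on the pad. I'll work out the geometry before going on.

```bash
python3 - <<'E'
from h import *
S=lambda x,y:((x+.5)/4+190-.5,(y+.5)/4+90-.5)
q=proj("side",[[.4958,.1884,.0454],[.4958,.1884,.065],[.4958,.1884,.09]]);print("TCP in crop",((q-[190,90]+.5)*4).round(0))
a=ray("side",S(237,497),.065);b=ray("side",S(391,452),.065);print(a.round(4),b.round(4),np.linalg.norm(a-b),((a+b)/2).round(4))
c0=np.array([.4708,.0687]);x=np.array([.184,.983]);print("tray travel",((a+b)/2)[:2]-c0,(((a+b)/2)[:2]-c0)@x)
# jar lid top centre
l=ray("side",S(240,325),.09);print("jar lid",l.round(4), "vs nest",(np.array([.491,.168])+x*((((a+b)/2)[:2]-c0)@x)).round(4))
E
python3 go.py
```

```text
TCP in crop [[281. 420.]
 [278. 393.]
 [275. 358.]]
[0.4318 0.1131 0.065 ] [0.523  0.1022 0.065 ] 0.09184449464393808 [0.4774 0.1076 0.065 ]
tray travel [0.00662823 0.03891485] 0.03947288726197465
jar lid [0.4945 0.2308 0.09  ] vs nest [0.4983 0.2068]
t 14.35 p [0.4958 0.1884 0.0454] rpy deg [179.99  -0.01 169.41] F [ 0.43 -4.19  3.48] q [ 0.2   0.3   1.79  0.    1.05 -1.19] w -0.0001
```

The fingers passed over the plate and are pushing on the jar itself: the tray has moved about 39 mm and the fingers are beyond the plate. I'll back off slowly so the spring returns the tray, then look again.

Emit:
servo_tool(
  deltas=[
    [[0,-0.01,0],[0,0,0]],
    [[0,-0.015,0],[0,0,0]],
    [[0,-0.015,0],[0,0,0]],
    [[0,-0.015,0],[0,0,0]],
    [[0,-0.015,0],[0,0,0]],
    [[0,-0.015,0],[0,0,0]],
    [[0,-0.015,0],[0,0,0]],
    [[0,-0.015,0],[0,0,0]],
    [[0,-0.015,0],[0,0,0]],
    [[0,-0.015,0],[0,0,0]],
    [[0,-0.015,0],[0,0,0]],
    [[0,-0.015,0],[0,0,0]],
    [[0,-0.015,0],[0,0,0]],
    [[0,-0.015,0],[0,0,0]],
    [[0,-0.015,0],[0,0,0]],
  ],
)

```text
clock: 15.6
ee_pos: [0.4836, 0.123, 0.0455]
orientation: [3.141, -0.0, 2.957]
wrist_force: [0.2, 0.2, -0.6]
grip_width: -0.0003
gripper_force: 0.0
```

Emit:
servo_tool(
  deltas=[
    [[0,0,-0.05],[0,0,0]],
    [[0,0,-0.1],[0,0,0]],
    [[0,-0.1,0],[0,0,0]],
    [[0,-0.1,0],[0,0,0]],
    [[0,-0.1,0],[0,0,0]],
    [[0,-0.06,0],[0,0,0]],
    [[0,0,0],[0,0,0]],
    [[0,0,0],[0,0,0]],
  ],
)

```text
clock: 16.27
ee_pos: [0.4639, 0.0165, 0.0906]
orientation: [3.141, 0.0, 2.954]
wrist_force: [-0.0, 0.0, -0.5]
grip_width: -0.0002
gripper_force: 0.0
```

```bash
python3 go.py; python3 - <<'E'
from rig import viewer
from h import *
import cv2
a=viewer.read_camera("side")["image"];b=viewer.read_camera("top")["image"]
# predicted jar outline in nest, crop coords
th=np.linspace(0,6.28,90);c=np.array([.491,.168])
for z,r in((.032,.029),(.068,.029),(.09,.0285),(.085,.0285)):
    q=proj("side",np.c_[c[0]+r*np.cos(th),c[1]+r*np.sin(th),0*th+z]);q=(q-[200,120]+.5)*4
    print(z,q.min(0).round(0),q.max(0).round(0))
r=lambda i:cv2.resize(i,None,fx=4,fy=4,interpolation=cv2.INTER_CUBIC)
cv2.imwrite("pics/nest2.png",np.hstack([r(a[120:240,200:300]),r(b[180:300,250:350])]))
E
```

```text
t 16.2667 p [0.4639 0.0165 0.0906] rpy deg [179.97   0.02 169.26] F [-0.02  0.02 -0.53] q [-0.15  0.1   1.92  0.    1.12 -1.54] w -0.0002
0.032 [202. 308.] [300. 368.]
0.068 [197. 260.] [297. 319.]
0.09 [194. 230.] [294. 287.]
0.085 [195. 237.] [294. 294.]
```

View pics/nest2.png

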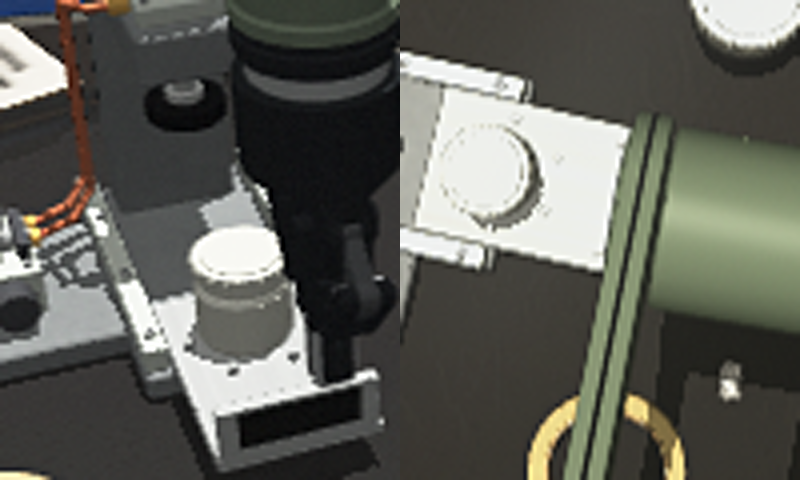

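```bash
python3 - <<'E'
from h import *
f=lambda P:((proj("side",P)-[200,120]+.5)*4).round(0).tolist()
for z in(.0906,.10,.11,.12):print(z,f([[.4639,.0165,z]]))
print("plate top ends",f([[.426,.0745,.065],[.516,.0615,.065]]))
E
```

```text
0.0906 [[335.0, 418.0]]
0.1 [[335.0, 404.0]]
0.11 [[334.0, 389.0]]
0.12 [[333.0, 373.0]]
plate top ends [[220.0, 420.0], [378.0, 375.0]]
```

The visible fingertips are about 22 mm above the reported TCP when shut, so I'll go lower (TCP z ≈ 0.022) before pushing.

Emit:
servo_tool(
  deltas=[
    [[0,0,0.06],[0,0,0]],
    [[0,0,0.07],[0,0,0]],
    [[0,0,0.06],[0,0,0]],
    [[0,0,0.037],[0,0,0]],
    [[0,0,0],[0,0,0]],
    [[0,0,0],[0,0,0]],
  ],
)

```text
clock: 16.87
ee_pos: [0.4634, 0.0182, 0.0218]
orientation: [3.141, -0.002, 2.958]
wrist_force: [0.0, -0.3, -0.1]
grip_width: 0.0004
gripper_force: 0.0
```

Emit:
servo_tool(
  deltas=[
    [[0,0.025,0],[0,0,0]],
    [[0,0.025,0],[0,0,0]],
    [[0,0.025,0],[0,0,0]],
    [[0,0.01,0],[0,0,0]],
    [[0,0.01,0],[0,0,0]],
    [[0,0.01,0],[0,0,0]],
    [[0,0.01,0],[0,0,0]],
    [[0,0.01,0],[0,0,0]],
    [[0,0.01,0],[0,0,0]],
    [[0,0.015,0],[0,0,0]],
    [[0,0.015,0],[0,0,0]],
    [[0,0.015,0],[0,0,0]],
  ],
)

```text
clock: 17.87
ee_pos: [0.4739, 0.0699, 0.0224]
orientation: [-3.141, 0.0, 2.956]
wrist_force: [-0.0, -5.3, 0.3]
grip_width: -0.0003
gripper_force: 2.5
```

```bash
python3 go.py .4692 .051 .022;  python3 - <<'E'
from rig import viewer
from h import *
import cv2
a=viewer.read_camera("side")["image"]
cv2.imwrite("pics/push2.png",cv2.resize(a[100:240,190:330],None,fx=4,fy=4,interpolation=cv2.INTER_CUBIC))
E
```

```text
t 17.8667 p [0.4739 0.0699 0.0224] rpy deg [-179.94    0.01  169.39] F [-0.02 -5.35  0.3 ] q [-0.03  0.25  1.92 -0.    0.97 -1.42] w -0.0003
total shares [ 0.0039 -0.0649  0.0014] dist 0.0195
```

View pics/push2.png

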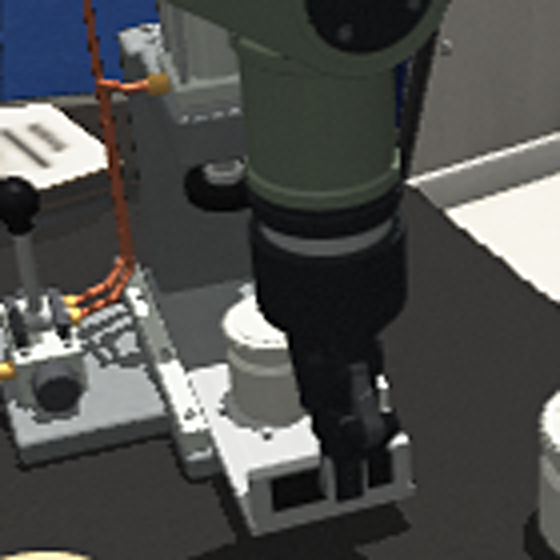

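The finger is now on the pad at about (345,480), pushing with 5 N. I'll keep pushing.

Emit:
servo_tool(
  deltas=[
    [[0,0.015,0],[0,0,0]],
    [[0,0.018,0],[0,0,0]],
    [[0,0.018,0],[0,0,0]],
    [[0,0.018,0],[0,0,0]],
    [[0,0.018,0],[0,0,0]],
    [[0,0.018,0],[0,0,0]],
    [[0,0.018,0],[0,0,0]],
    [[0,0.018,0],[0,0,0]],
    [[0,0.018,0],[0,0,0]],
    [[0,0.018,0],[0,0,0]],
    [[0,0.018,0],[0,0,0]],
    [[0,0.018,0],[0,0,0]],
    [[0,0.018,0],[0,0,0]],
    [[0,0.018,0],[0,0,0]],
    [[0,0.018,0],[0,0,0]],
    [[0,0.018,0],[0,0,0]],
    [[0,0.018,0],[0,0,0]],
    [[0,0.012,0],[0,0,0]],
    [[0,0.005,0],[0,0,0]],
  ],
)

```text
clock: 19.5
ee_pos: [0.4927, 0.1642, 0.0225]
orientation: [-3.141, 0.002, 2.957]
wrist_force: [2.8, -6.7, 0.3]
grip_width: -0.0002
gripper_force: 2.6
```

Emit:
servo_tool(
  deltas=[
    [[0,0.005,0],[0,0,0]],
    [[0,0.005,0],[0,0,0]],
    [[0,0.005,0],[0,0,0]],
    [[0,0.005,0],[0,0,0]],
    [[0,0,0],[0,0,0]],
  ],
)

```text
clock: 19.92
ee_pos: [0.4938, 0.1701, 0.0226]
orientation: [-3.141, 0.002, 2.957]
wrist_force: [2.7, -5.9, -0.5]
grip_width: 0.0002
gripper_force: 2.3
```

Emit:
servo_tool(
  deltas=[
    [[0,0.006,0],[0,0,0]],
    [[0,0.006,0],[0,0,0]],
    [[0,0.006,0],[0,0,0]],
    [[0,0.006,0],[0,0,0]],
    [[0,0,0],[0,0,0]],
  ],
)

```text
clock: 20.33
ee_pos: [0.4951, 0.1771, 0.0226]
orientation: [-3.141, 0.002, 2.957]
wrist_force: [2.3, -5.6, -1.1]
grip_width: 0.0
gripper_force: 2.3
```

Emit:
servo_tool(
  deltas=[
    [[0,0.005,0],[0,0,0]],
    [[0,0.005,0],[0,0,0]],
    [[0,0.005,0],[0,0,0]],
    [[0,0.005,0],[0,0,0]],
    [[0,0,0],[0,0,0]],
  ],
)

```text
clock: 20.75
ee_pos: [0.4956, 0.1797, 0.0225]
orientation: [-3.135, 0.002, 2.958]
wrist_force: [0.6, -16.5, 3.4]
grip_width: -0.0002
gripper_force: 7.5
```

```bash
python3 go.py; python3 - <<'E'
from rig import viewer
import cv2
a=viewer.read_camera("side")["image"]
cv2.imwrite("pics/push3.png",cv2.resize(a[80:220,170:310],None,fx=4,fy=4,interpolation=cv2.INTER_CUBIC))
E
```

```text
t 20.75 p [0.4956 0.1797 0.0225] rpy deg [-179.59    0.09  169.49] F [  0.6  -16.5    3.39] q [ 0.19  0.33  1.8  -0.01  1.01 -1.19] w -0.0002
```

The force rose to 16.5 N, so the tray is at its stop. I'll let go and check the latch numerically. The ten pictures are used up, so everything from here is by pixel processing.

Emit:
servo_tool(
  deltas=[
    [[0,-0.02,0],[0,0,0]],
    [[0,-0.03,0],[0,0,0]],
    [[0,-0.05,0],[0,0,0]],
    [[0,-0.08,0],[0,0,0]],
    [[0,-0.08,0],[0,0,0]],
    [[0,0,-0.12],[0,0,0]],
    [[0,0,-0.12],[0,0,0]],
    [[0,0,-0.12],[0,0,0]],
    [[0,0,-0.12],[0,0,0]],
    [[0,0,-0.12],[0,0,0]],
    [[0,0,0],[0,0,0]],
    [[0,0,0],[0,0,0]],
  ],
)

```text
clock: 21.8
ee_pos: [0.4826, 0.1077, 0.2054]
orientation: [3.138, 0.006, 2.957]
wrist_force: [-0.6, -0.2, -0.5]
grip_width: 0.0001
gripper_force: 0.0
```

```bash
cat > tray.py <<'E'
from rig import viewer
from h import *
import cv2
# sweep tray travel: project pad centre & surroundings, mean brightness in the side view
a=cv2.cvtColor(viewer.read_camera("side")["image"],cv2.COLOR_BGR2GRAY).astype(float)
x=np.array([.184,.983]);y=np.array([-.983,.184]);pad=np.array([.491,.168])-.105*x
for s in np.arange(-.01,.135,.01):
    v=[]
    for l in(-.03,-.02,-.01,0,.01,.02,.03):
        q=proj("side",[*(pad+s*x+l*y),.050])[0];v.append(a[int(round(q[1])),int(round(q[0]))])
    w=[]
    for l in(-.043,.043):
        q=proj("side",[*(pad+s*x+l*y),.050])[0];w.append(a[int(round(q[1])),int(round(q[0]))])
    print(round(s,3),np.round(v).astype(int),"ends",np.round(w).astype(int))
E
python3 tray.py; python3 go.py
```

```text
-0.01 [56 57 55 56 56 56 57] ends [56 29]
0.0 [56 54 56 56 55 56 55] ends [55 26]
0.01 [55 54 55 55 55 54 57] ends [55 35]
0.02 [54 56 55 56 55 54 55] ends [55 34]
0.03 [54 55 56 55 57 53 56] ends [54 57]
0.04 [55 57 54 57 55 57 56] ends [54 55]
0.05 [61 62 63 64 63 64 36] ends [59 60]
0.06 [63 62 62 63 60 59 59] ends [77 60]
0.07 [190 190 191 190 195 191 189] ends [ 89 176]
0.08 [111  82  82  81  81  79  81] ends [101  80]
0.09 [78 78 80 79 78 80 79] ends [164  79]
0.1 [65 87 83 82 82 81 81] ends [199  81]
0.11 [ 9 14 13 13 11 12 10] ends [95 80]
0.12 [13 14 14 13 13 14 12] ends [73 76]
0.13 [ 6  6 12 12 11 10  4] ends [78 70]
t 21.85 p [0.4808 0.1075 0.2029] rpy deg [179.9    0.07 169.43] F [-0.65  0.22 -0.76] q [ 0.04  0.03  1.74  0.    1.37 -1.34] w 0.0
```

```bash
python3 - <<'E'
from h import *
for z in(.085,.09,.1,.11):print(z,((proj("side",[[.4844,.135,z],[.4855,.140,z]])-[180,120]+.5)*4).round(0).tolist())
E
python3 go.py .390 .304 .205
```

```text
0.085 [[341.0, 297.0], [339.0, 292.0]]
0.09 [[341.0, 290.0], [338.0, 285.0]]
0.1 [[340.0, 276.0], [337.0, 271.0]]
0.11 [[339.0, 261.0], [336.0, 256.0]]
t 21.85 p [0.4808 0.1075 0.2029] rpy deg [179.9    0.07 169.43] F [-0.65  0.22 -0.76] q [ 0.04  0.03  1.74  0.    1.37 -1.34] w 0.0
total shares [ 0.4175  0.5883 -0.0063] dist 0.2164
```

Emit:
servo_tool(
  deltas=[
    [[0.06,0,0],[0,0,0]],
    [[0.12,0,0],[0,0,0]],
    [[0.12,0,0],[0,0,0]],
    [[0.0875,0.03,0],[0,0,0]],
    [[0.03,0.09,0],[0,0,0]],
    [[0,0.11,0],[0,0,0]],
    [[0,0.11,0],[0,0,0]],
    [[0,0.11,0],[0,0,0]],
    [[0,0.09,0],[0,0,0]],
    [[0,0.048,0],[0,0,0]],
    [[0,0,0],[0,0,0]],
    [[0,0,0],[0,0,0]],
    [[0,0,0],[0,0,0]],
  ],
  gripper=0.47,
)

```text
clock: 22.93
ee_pos: [0.389, 0.302, 0.201]
orientation: [-3.139, -0.002, 2.956]
wrist_force: [0.1, 0.3, -0.4]
grip_width: 0.0453
gripper_force: 0.0
```

```bash
python3 go.py .390 .304 .095; python3 - <<'E'
from rig import viewer
from h import *
import cv2
# refine knob from first images (dark blob)
for n,uv in(("side",(194,151)),("top",(212.5,264))):
    im=cv2.cvtColor(np.load(f"{n}0.npz")["image"],cv2.COLOR_BGR2GRAY)
    u,v=map(int,uv);w=im[v-12:v+13,u-12:u+13];m=(w<28).astype(np.uint8)
    k,l,st,ce=cv2.connectedComponentsWithStats(m)
    for i in range(1,k):
        if st[i][4]>20:print(n,st[i],(ce[i]+[u-12,v-12]).round(1), ray(n,ce[i]+[u-12,v-12],.146).round(4))
E
```

```text
t 22.9333 p [0.389 0.302 0.201] rpy deg [-179.87   -0.13  169.38] F [ 0.1   0.33 -0.36] q [ 0.48  0.03  1.74 -0.    1.37 -0.9 ] w 0.0453
total shares [-0.003   0.0081  0.3534] dist 0.1061
side [  6   6  12  14 116] [193.5 151.2] [0.3885 0.2951 0.146 ]
top [ 7  7 12 11 28] [213.8 263.6] [0.3915 0.3008 0.146 ]
```

Emit:
servo_tool(
  deltas=[
    [[0,0,0.05],[0,0,0]],
    [[0,0,0.06],[0,0,0]],
    [[0,0,0.05],[0,0,0]],
    [[0,0,0.04],[0,0,0]],
    [[0,0,0.03],[0,0,0]],
    [[0,0,0],[0,0,0]],
  ],
)

```text
clock: 23.43
ee_pos: [0.3882, 0.3012, 0.1311]
orientation: [-3.138, -0.004, 2.955]
wrist_force: [-0.4, 0.1, 0.2]
grip_width: 0.045
gripper_force: 0.0
```

Emit:
servo_tool(
  deltas=[
    [[0,0,0.03],[0,0,0]],
    [[0,0,0.03],[0,0,0]],
    [[0,0,0.03],[0,0,0]],
    [[0,0,0.02],[0,0,0]],
    [[0,0,0],[0,0,0]],
  ],
)

```text
clock: 23.85
ee_pos: [0.3887, 0.3025, 0.0986]
orientation: [-3.139, -0.003, 2.957]
wrist_force: [0.1, -0.9, 0.1]
grip_width: 0.045
gripper_force: 0.0
```

Emit:
servo_tool(
  deltas=[
    [[0,0.02,0],[0,0,0]],
    [[0,0.02,0],[0,0,0]],
    [[0,0.02,0.003],[0,0,0]],
    [[0,0.02,0.003],[0,0,0]],
    [[0,0.02,0.003],[0,0,0]],
    [[0,0.02,0.003],[0,0,0]],
    [[0,0.02,0.003],[0,0,0]],
    [[0,0.02,0.003],[0,0,0]],
    [[0,0,0],[0,0,0]],
  ],
)

```text
clock: 24.6
ee_pos: [0.3989, 0.3473, 0.0958]
orientation: [-3.132, 0.001, 2.959]
wrist_force: [-2.2, -13.6, 9.4]
grip_width: 0.0453
gripper_force: 6.9
```

```bash
python3 go.py; cat > ram.py <<'E'
from rig import viewer
from h import *
import cv2
im=viewer.read_camera("side")["image"];cv2.imwrite("pics/_ram.png",im)
a=cv2.cvtColor(im,cv2.COLOR_BGR2GRAY)
ax=[.512,.281]
q=proj("side",[[*ax,z] for z in np.arange(.16,.05,-.004)])
print("ram col z:gray",[(round(.16-.004*i,3),int(a[int(round(v)),int(round(u))])) for i,(u,v) in enumerate(q)])
E
python3 ram.py
```

```text
t 24.6 p [0.3989 0.3473 0.0958] rpy deg [-179.48    0.03  169.51] F [ -2.24 -13.64   9.4 ] q [ 0.56  0.23  1.75 -0.01  1.16 -0.83] w 0.0453
ram col z:gray [(0.16, 59), (0.156, 59), (0.152, 56), (0.148, 58), (0.144, 82), (0.14, 79), (0.136, 77), (0.132, 108), (0.128, 83), (0.124, 13), (0.12, 15), (0.116, 11), (0.112, 13), (0.108, 3), (0.104, 146), (0.1, 143), (0.096, 144), (0.092, 143), (0.088, 143), (0.084, 145), (0.08, 136), (0.076, 145), (0.072, 98), (0.068, 99), (0.064, 98), (0.06, 135), (0.056, 132), (0.052, 96)]
```

Emit:
servo_tool(
  deltas=[
    [[0,0,0],[0,0,0]],
    [[0,0,0],[0,0,0]],
    [[0,0,0],[0,0,0]],
    [[0,0,0],[0,0,0]],
    [[0,0,0],[0,0,0]],
    [[0,0,0],[0,0,0]],
    [[0,0,0],[0,0,0]],
    [[0,0,0],[0,0,0]],
    [[0,0,0],[0,0,0]],
    [[0,0,0],[0,0,0]],
    [[0,0,0],[0,0,0]],
    [[0,0,0],[0,0,0]],
    [[0,0,0],[0,0,0]],
    [[0,0,0],[0,0,0]],
    [[0,0,0],[0,0,0]],
    [[0,0,0],[0,0,0]],
    [[0,0,0],[0,0,0]],
    [[0,0,0],[0,0,0]],
    [[0,0,0],[0,0,0]],
    [[0,0,0],[0,0,0]],
  ],
)

```text
clock: 26.32
ee_pos: [0.399, 0.3477, 0.0958]
orientation: [-3.135, 0.001, 2.958]
wrist_force: [-1.7, -10.4, 7.3]
grip_width: 0.0456
gripper_force: 5.6
```

```bash
python3 ram.py
```

```text
ram col z:gray [(0.16, 59), (0.156, 59), (0.152, 59), (0.148, 57), (0.144, 83), (0.14, 78), (0.136, 81), (0.132, 80), (0.128, 79), (0.124, 80), (0.12, 87), (0.116, 82), (0.112, 82), (0.108, 13), (0.104, 16), (0.1, 13), (0.096, 10), (0.092, 69), (0.088, 148), (0.084, 145), (0.08, 136), (0.076, 145), (0.072, 100), (0.068, 99), (0.064, 98), (0.06, 137), (0.056, 131), (0.052, 96)]
```

Emit:
servo_tool(
  deltas=[
    [[0,0,0],[0,0,0]],
    [[0,0,0],[0,0,0]],
    [[0,0,0],[0,0,0]],
    [[0,0,0],[0,0,0]],
    [[0,0,0],[0,0,0]],
    [[0,0,0],[0,0,0]],
    [[0,0,0],[0,0,0]],
    [[0,0,0],[0,0,0]],
    [[0,0,0],[0,0,0]],
    [[0,0,0],[0,0,0]],
  ],
)

```text
clock: 27.2
ee_pos: [0.399, 0.3481, 0.0957]
orientation: [-3.136, 0.001, 2.958]
wrist_force: [-0.6, -9.5, 4.9]
grip_width: 0.0453
gripper_force: 5.0
```

```bash
python3 ram.py; python3 go.py
```

```text
ram col z:gray [(0.16, 59), (0.156, 60), (0.152, 56), (0.148, 57), (0.144, 82), (0.14, 80), (0.136, 82), (0.132, 80), (0.128, 80), (0.124, 80), (0.12, 78), (0.116, 77), (0.112, 109), (0.108, 105), (0.104, 48), (0.1, 14), (0.096, 15), (0.092, 12), (0.088, 8), (0.084, 119), (0.08, 140), (0.076, 146), (0.072, 98), (0.068, 99), (0.064, 98), (0.06, 135), (0.056, 132), (0.052, 96)]
t 27.25 p [0.3991 0.3481 0.0957] rpy deg [-179.66    0.06  169.46] F [ -1.2  -10.25   5.69] q [ 0.56  0.23  1.75 -0.01  1.16 -0.83] w 0.0454
```

Emit:
servo_tool(
  deltas=[
    [[0,0.012,0.003],[0,0,0]],
    [[0,0.012,0.003],[0,0,0]],
    [[0,0,0],[0,0,0]],
    [[0,0,0],[0,0,0]],
    [[0,0,0],[0,0,0]],
    [[0,0,0],[0,0,0]],
    [[0,0,0],[0,0,0]],
    [[0,0,0],[0,0,0]],
    [[0,0,0],[0,0,0]],
    [[0,0,0],[0,0,0]],
    [[0,0,0],[0,0,0]],
    [[0,0,0],[0,0,0]],
  ],
)

```text
clock: 28.25
ee_pos: [0.4003, 0.3546, 0.0935]
orientation: [-3.134, 0.001, 2.958]
wrist_force: [0.2, -10.4, 4.3]
grip_width: 0.0454
gripper_force: 5.8
```

```bash
python3 ram.py; python3 go.py
```

```text
ram col z:gray [(0.16, 60), (0.156, 56), (0.152, 58), (0.148, 56), (0.144, 81), (0.14, 81), (0.136, 81), (0.132, 80), (0.128, 79), (0.124, 80), (0.12, 79), (0.116, 81), (0.112, 78), (0.108, 80), (0.104, 111), (0.1, 103), (0.096, 83), (0.092, 16), (0.088, 13), (0.084, 10), (0.08, 11), (0.076, 4), (0.072, 112), (0.068, 100), (0.064, 98), (0.06, 136), (0.056, 131), (0.052, 97)]
t 28.3 p [0.4003 0.3546 0.0935] rpy deg [-179.59    0.05  169.47] F [ -0.69 -10.55   4.24] q [ 0.57  0.24  1.74 -0.01  1.16 -0.82] w 0.0451
```

Emit:
servo_tool(
  deltas=[
    [[0,0,0],[0,0,0]],
    [[0,0,0],[0,0,0]],
    [[0,0,0],[0,0,0]],
    [[0,0,0],[0,0,0]],
    [[0,0,0],[0,0,0]],
    [[0,0,0],[0,0,0]],
    [[0,0,0],[0,0,0]],
    [[0,0,0],[0,0,0]],
    [[0,0,0],[0,0,0]],
    [[0,0,0],[0,0,0]],
    [[0,0,0],[0,0,0]],
    [[0,0,0],[0,0,0]],
  ],
)

```text
clock: 29.3
ee_pos: [0.4003, 0.3549, 0.0934]
orientation: [-3.135, 0.001, 2.958]
wrist_force: [-1.1, -9.5, 3.4]
grip_width: 0.0447
gripper_force: 5.3
```

```bash
python3 ram.py; python3 go.py
```

```text
ram col z:gray [(0.16, 59), (0.156, 59), (0.152, 60), (0.148, 58), (0.144, 80), (0.14, 80), (0.136, 82), (0.132, 79), (0.128, 79), (0.124, 79), (0.12, 81), (0.116, 80), (0.112, 79), (0.108, 81), (0.104, 76), (0.1, 116), (0.096, 93), (0.092, 30), (0.088, 14), (0.084, 10), (0.08, 11), (0.076, 11), (0.072, 116), (0.068, 98), (0.064, 97), (0.06, 136), (0.056, 133), (0.052, 94)]
t 29.35 p [0.4003 0.3549 0.0934] rpy deg [-179.62    0.05  169.47] F [-0.18 -9.16  4.21] q [ 0.57  0.24  1.74 -0.01  1.16 -0.82] w 0.0452
```

Emit:
servo_tool(
  deltas=[
    [[0,0.012,0.003],[0,0,0]],
    [[0,0.012,0.003],[0,0,0]],
    [[0,0,0],[0,0,0]],
    [[0,0,0],[0,0,0]],
    [[0,0,0],[0,0,0]],
    [[0,0,0],[0,0,0]],
    [[0,0,0],[0,0,0]],
    [[0,0,0],[0,0,0]],
    [[0,0,0],[0,0,0]],
    [[0,0,0],[0,0,0]],
    [[0,0,0],[0,0,0]],
    [[0,0,0],[0,0,0]],
    [[0,0,0],[0,0,0]],
    [[0,0,0],[0,0,0]],
  ],
)

```text
clock: 30.52
ee_pos: [0.4014, 0.3607, 0.0912]
orientation: [-3.132, 0.001, 2.958]
wrist_force: [0.2, -12.5, 3.4]
grip_width: 0.0455
gripper_force: 6.2
```

```bash
python3 go.py; python3 - <<'E'
from rig import viewer
from h import *
import cv2
q=lambda z:proj("side",[[.512,.281,z]])[0]
zs=np.arange(.14,.06,-.001)
P=proj("side",[[.512,.281,z] for z in zs]).astype(np.float32)
for n,im in(("start",np.load("side0.npz")["image"]),("29.3",cv2.imread("pics/_ram.png")),("now",viewer.read_camera("side")["image"])):
    g=cv2.cvtColor(im,cv2.COLOR_BGR2GRAY).astype(np.float32)
    v=cv2.remap(g,P[:,0],P[:,1],cv2.INTER_LINEAR).ravel()
    d=zs[v<50];print(n,"dark foot",d.max().round(4),d.min().round(4))
E
```

```text
t 30.5167 p [0.4014 0.3607 0.0912] rpy deg [-179.47    0.03  169.48] F [  0.19 -12.54   3.36] q [ 0.58  0.26  1.73 -0.01  1.16 -0.81] w 0.0455
start dark foot 0.129 0.11
29.3 dark foot 0.092 0.073
now dark foot 0.092 0.073
```

The ram has travelled 37 mm and stopped, so the lid is home. I'll return the lever to centre and wait.

Emit:
servo_tool(
  deltas=[
    [[0,-0.03,-0.004],[0,0,0]],
    [[0,-0.03,-0.004],[0,0,0]],
    [[0,-0.03,-0.004],[0,0,0]],
    [[0,-0.03,-0.004],[0,0,0]],
    [[0,-0.03,-0.004],[0,0,0]],
    [[0,-0.03,-0.004],[0,0,0]],
    [[0,-0.02,-0.003],[0,0,0]],
    [[0,-0.008,-0.003],[0,0,0]],
    [[0,0,0],[0,0,0]],
    [[0,0,0],[0,0,0]],
    [[0,0,0],[0,0,0]],
    [[0,0,0],[0,0,0]],
    [[0,0,0],[0,0,0]],
    [[0,0,0],[0,0,0]],
    [[0,0,0],[0,0,0]],
    [[0,0,0],[0,0,0]],
    [[0,0,0],[0,0,0]],
    [[0,0,0],[0,0,0]],
    [[0,0,0],[0,0,0]],
    [[0,0,0],[0,0,0]],
  ],
)

```text
clock: 32.23
ee_pos: [0.3901, 0.3034, 0.1006]
orientation: [3.141, 0.0, 2.957]
wrist_force: [-0.8, 4.4, 1.8]
grip_width: 0.0456
gripper_force: 1.4
```

Emit:
servo_tool(
  deltas=[
    [[0,0,0],[0,0,0]],
    [[0,0,0],[0,0,0]],
    [[0,0,0],[0,0,0]],
    [[0,0,0],[0,0,0]],
  ],
)

```text
clock: 32.57
ee_pos: [0.3901, 0.3033, 0.1005]
orientation: [3.141, 0.0, 2.957]
wrist_force: [-0.8, 4.1, 0.9]
grip_width: 0.0451
gripper_force: 1.5
```

Emit:
servo_tool(
  deltas=[
    [[0,-0.02,0],[0,0,0]],
    [[0,-0.03,0],[0,0,0]],
    [[0,-0.03,0.005],[0,0,0]],
    [[0,-0.03,0.005],[0,0,0]],
    [[0,-0.03,0.005],[0,0,0]],
    [[0,-0.03,0.005],[0,0,0]],
    [[0,-0.02,0.005],[0,0,0]],
    [[0,-0.01,0.003],[0,0,0]],
    [[0,0,0],[0,0,0]],
    [[0,0,0],[0,0,0]],
    [[0,0,0],[0,0,0]],
    [[0,0,0],[0,0,0]],
    [[0,0,0],[0,0,0]],
    [[0,0,0],[0,0,0]],
    [[0,0,0],[0,0,0]],
    [[0,0,0],[0,0,0]],
    [[0,0,0],[0,0,0]],
    [[0,0,0],[0,0,0]],
    [[0,0,0],[0,0,0]],
    [[0,0,0],[0,0,0]],
  ],
)

```text
clock: 34.23
ee_pos: [0.3817, 0.2548, 0.0944]
orientation: [3.118, 0.003, 2.954]
wrist_force: [0.9, 33.4, -2.5]
grip_width: 0.0453
gripper_force: 16.2
```

```bash
python3 go.py; cat > foot.py <<'E'
from rig import viewer
from h import *
import cv2
zs=np.arange(.14,.06,-.001)
P=proj("side",[[.512,.281,z] for z in zs]).astype(np.float32)
im=viewer.read_camera("side")["image"];g=cv2.cvtColor(im,cv2.COLOR_BGR2GRAY).astype(np.float32)
d=zs[cv2.remap(g,P[:,0],P[:,1],cv2.INTER_LINEAR).ravel()<50];print("dark foot",d.max().round(4),d.min().round(4),"(up: .129 .110)")
E
python3 foot.py
```

```text
t 34.2333 p [0.3817 0.2548 0.0944] rpy deg [178.65   0.19 169.26] F [ 0.91 33.45 -2.5 ] q [ 0.39  0.07  1.94  0.02  1.11 -1.01] w 0.0453
dark foot 0.11 0.093 (up: .129 .110)
```

Emit:
servo_tool(
  deltas=[
    [[0,0.015,0],[0,0,0]],
    [[0,0.015,0],[0,0,0]],
    [[0,0,0],[0,0,0]],
    [[0,0,0],[0,0,0]],
    [[0,0,0],[0,0,0]],
    [[0,0,0],[0,0,0]],
    [[0,0,0],[0,0,0]],
    [[0,0,0],[0,0,0]],
    [[0,0,0],[0,0,0]],
    [[0,0,0],[0,0,0]],
    [[0,0,0],[0,0,0]],
    [[0,0,0],[0,0,0]],
    [[0,0,0],[0,0,0]],
    [[0,0,0],[0,0,0]],
    [[0,0,0],[0,0,0]],
    [[0,0,0],[0,0,0]],
    [[0,0,0],[0,0,0]],
    [[0,0,0],[0,0,0]],
    [[0,0,0],[0,0,0]],
    [[0,0,0],[0,0,0]],
  ],
)

```text
clock: 35.95
ee_pos: [0.3827, 0.2563, 0.094]
orientation: [3.134, 0.004, 2.956]
wrist_force: [-1.7, 9.7, 6.2]
grip_width: 0.0454
gripper_force: 5.7
```

```bash
python3 foot.py; python3 go.py
```

```text
dark foot 0.128 0.109 (up: .129 .110)
t 36.0 p [0.3827 0.2563 0.094 ] rpy deg [179.56   0.2  169.36] F [-0.49  9.21  6.21] q [ 0.4   0.08  1.93  0.    1.12 -0.99] w 0.0453
```

Emit:
servo_tool(
  deltas=[
    [[0,0,0],[0,0,0]],
    [[0,0,0],[0,0,0]],
    [[0,0,0],[0,0,0]],
    [[0,0,0],[0,0,0]],
    [[0,0,0],[0,0,0]],
    [[0,0,0],[0,0,0]],
    [[0,0,0],[0,0,0]],
    [[0,0,0],[0,0,0]],
    [[0,0,0],[0,0,0]],
    [[0,0,0],[0,0,0]],
  ],
)

```text
clock: 36.83
ee_pos: [0.3826, 0.256, 0.094]
orientation: [3.135, 0.003, 2.956]
wrist_force: [-1.3, 8.5, 6.0]
grip_width: 0.0451
gripper_force: 5.3
```

```bash
python3 foot.py
```

```text
dark foot 0.129 0.11 (up: .129 .110)
```

Emit:
servo_tool(
  deltas=[
    [[0,0.03,-0.004],[0,0,0]],
    [[0,0.03,-0.004],[0,0,0]],
    [[0,0.03,-0.005],[0,0,0]],
    [[0,0.03,-0.005],[0,0,0]],
    [[0,0.03,-0.005],[0,0,0]],
    [[0,0.025,-0.005],[0,0,0]],
    [[0,0.01,0],[0,0,0]],
    [[0,0,0],[0,0,0]],
    [[0,0,0],[0,0,0]],
    [[0,0,0],[0,0,0]],
  ],
)

```text
clock: 37.72
ee_pos: [0.3902, 0.3071, 0.0999]
orientation: [-3.14, -0.001, 2.957]
wrist_force: [-0.2, -0.6, -0.1]
grip_width: 0.0451
gripper_force: 0.0
```

Emit:
servo_tool(
  deltas=[
    [[0,0,-0.05],[0,0,0]],
    [[0,0,-0.1],[0,0,0]],
    [[0,0,-0.1],[0,0,0]],
    [[0,0,-0.1],[0,0,0]],
    [[0,-0.06,0],[0,0,0]],
    [[0,-0.12,0],[0,0,0]],
    [[0,-0.12,0],[0,0,0]],
    [[0,-0.12,0],[0,0,0]],
    [[0,-0.12,0],[0,0,0]],
    [[-0.06,-0.08,0],[0,0,0]],
    [[-0.12,0,0],[0,0,0]],
    [[-0.12,0,0],[0,0,0]],
    [[-0.1,0,0],[0,0,0]],
    [[0,0,0],[0,0,0]],
    [[0,0,0],[0,0,0]],
  ],
  gripper=1,
)

```text
clock: 38.97
ee_pos: [0.4748, 0.1018, 0.2047]
orientation: [-3.141, -0.002, 2.955]
wrist_force: [-0.9, 1.0, -0.1]
grip_width: -0.0001
gripper_force: 0.0
```

```bash
python3 go.py .482 .1080 .0225; python3 tray.py | tail -5
```

```text
t 38.9667 p [0.4748 0.1018 0.2047] rpy deg [-179.97   -0.11  169.3 ] F [-0.88  1.05 -0.12] q [ 0.03  0.02  1.75 -0.    1.38 -1.35] w -0.0001
total shares [-0.0208  0.025   0.6074] dist 0.1825
0.09 [81 81 80 80 80 85 84] ends [163  84]
0.1 [64 86 84 83 81 83 82] ends [198  80]
0.11 [11 12 12 13 12 13  9] ends [95 79]
0.12 [15 17 14 13 12 14 11] ends [73 75]
0.13 [ 7  9 12 12 10 12  8] ends [76 70]
```

Emit:
servo_tool(
  deltas=[
    [[-0.01,0,0.08],[0,0,0]],
    [[-0.01,0,0.12],[0,0,0]],
    [[0,0,0.12],[0,0,0]],
    [[0,0,0.12],[0,0,0]],
    [[0,0,0.1],[0,0,0]],
    [[0,0,0.067],[0,0,0]],
    [[0,0.03,0],[0,0,0]],
    [[0,0.04,0],[0,0,0]],
    [[0,0.04,0],[0,0,0]],
    [[0,0.04,0],[0,0,0]],
    [[0,0.03,0],[0,0,0]],
    [[0,0.01,0],[0,0,0]],
    [[0,0,0],[0,0,0]],
  ],
)

```text
clock: 40.1
ee_pos: [0.4919, 0.1591, 0.0244]
orientation: [3.141, 0.002, 2.959]
wrist_force: [-0.7, 0.7, -0.8]
grip_width: -0.0002
gripper_force: 0.0
```

```bash
python3 go.py .4956 .1797 .0225
```

```text
t 40.1 p [0.4919 0.1591 0.0244] rpy deg [179.96   0.12 169.53] F [-0.68  0.67 -0.83] q [ 0.15  0.31  1.83 -0.    1.   -1.24] w -0.0002
total shares [0.0002 0.0698 0.0062] dist 0.021
```

Now push to the stop, about 21 mm plus a little more.

Emit:
servo_tool(
  deltas=[
    [[0,0.01,0.005],[0,0,0]],
    [[0,0.01,0],[0,0,0]],
    [[0,0.01,0],[0,0,0]],
    [[0,0.01,0],[0,0,0]],
    [[0,0.01,0],[0,0,0]],
    [[0,0.008,0],[0,0,0]],
    [[0,0.008,0],[0,0,0]],
    [[0,0.008,0],[0,0,0]],
    [[0,0.008,0],[0,0,0]],
    [[0,0,0],[0,0,0]],
  ],
)

```text
clock: 40.93
ee_pos: [0.495, 0.1795, 0.0216]
orientation: [-3.137, -0.001, 2.957]
wrist_force: [-0.6, -6.9, 3.2]
grip_width: -0.0
gripper_force: 4.0
```

Emit:
servo_tool(
  deltas=[
    [[0,0.008,0],[0,0,0]],
    [[0,0.008,0],[0,0,0]],
    [[0,0,0],[0,0,0]],
  ],
)

```text
clock: 41.18
ee_pos: [0.495, 0.1797, 0.0216]
orientation: [-3.128, -0.002, 2.959]
wrist_force: [-3.9, -22.1, 7.7]
grip_width: -0.0
gripper_force: 11.0
```

Emit:
servo_tool(
  deltas=[
    [[0,-0.02,0],[0,0,0]],
    [[0,-0.025,0],[0,0,0]],
    [[0,-0.025,0],[0,0,0]],
    [[0,-0.025,0],[0,0,0]],
    [[0,-0.025,0],[0,0,0]],
    [[0,-0.025,0],[0,0,0]],
    [[0,-0.025,0],[0,0,0]],
    [[0,-0.025,0],[0,0,0]],
    [[0,-0.025,0],[0,0,0]],
    [[0,-0.025,0],[0,0,0]],
    [[0,-0.025,0],[0,0,0]],
    [[0,-0.025,0],[0,0,0]],
    [[0,-0.025,0],[0,0,0]],
    [[0,-0.025,0],[0,0,0]],
    [[0,-0.025,0],[0,0,0]],
    [[0,-0.025,0],[0,0,0]],
    [[0,-0.025,0],[0,0,0]],
    [[0,-0.025,0],[0,0,0]],
    [[0,-0.025,0],[0,0,0]],
    [[0,-0.025,0],[0,0,0]],
  ],
)

```text
clock: 42.85
ee_pos: [0.4692, 0.04, 0.0219]
orientation: [3.141, 0.001, 2.957]
wrist_force: [0.0, 1.2, -0.3]
grip_width: -0.0001
gripper_force: 0.0
```

Emit:
servo_tool(
  deltas=[
    [[0,-0.06,0],[0,0,0]],
    [[0,-0.06,0],[0,0,0]],
    [[0,0,-0.08],[0,0,0]],
    [[0,0,-0.12],[0,0,0]],
    [[0,0,-0.12],[0,0,0]],
    [[0,0,-0.12],[0,0,0]],
    [[0,0,-0.1],[0,0,0]],
    [[0,-0.1,0],[0,0,0]],
    [[0,-0.1,0],[0,0,0]],
    [[0,-0.1,0],[0,0,0]],
    [[0,0,0],[0,0,0]],
    [[0,0,0],[0,0,0]],
    [[0,0,0],[0,0,0]],
    [[0,0,0],[0,0,0]],
  ],
)

```text
clock: 44.02
ee_pos: [0.4458, -0.0825, 0.1836]
orientation: [3.141, -0.0, 2.958]
wrist_force: [-0.4, 0.3, -0.0]
grip_width: 0.0001
gripper_force: 0.0
```

```bash
python3 go.py; python3 tray.py | head -5; python3 foot.py; python3 - <<'E'
from rig import viewer
from h import *
import cv2
b=viewer.read_camera("top")["image"];a=viewer.read_camera("side")["image"]
cv2.imwrite("pics/endt.png",b);cv2.imwrite("pics/ends.png",a)
g=cv2.cvtColor(a,cv2.COLOR_BGR2GRAY)
# lever knob centroid now vs start; bystanders diff vs start
s=g[139:164,182:207];k,l,st,ce=cv2.connectedComponentsWithStats((s<28).astype(np.uint8))
print("knob",[(st[i][4],(ce[i]+[182,139]).round(1)) for i in range(1,k) if st[i][4]>20])
# vertical gray profile through jar axis, side: start-at-nest (nest) vs now
zs=np.arange(.10,.03,-.002);P=proj("side",[[.491-.0055*3,.168-.0225,z] for z in zs]).astype(np.float32)
for n in("pics/place1raw.png","pics/ends.png"):
    gg=cv2.cvtColor(cv2.imread(n),cv2.COLOR_BGR2GRAY).astype(np.float32)
    print(n,cv2.remap(gg,P[:,0],P[:,1],cv2.INTER_LINEAR).ravel().astype(int).tolist())
# jar outline in side: compare edges along horizontal row
for row in(186,192,197,200,204):print(row,g[row,240:285].tolist())
E
```

```text
t 44.0167 p [ 0.4458 -0.0825  0.1836] rpy deg [179.97  -0.02 169.45] F [-0.43  0.27 -0.03] q [-0.37 -0.04  1.85  0.    1.33 -1.76] w 0.0001
-0.01 [84 29 28 85 85 84 51] ends [54 82]
0.0 [22 13 15 13 14 12 14] ends [78 81]
0.01 [11 15 14 14 15 12 14] ends [79 82]
0.02 [151 149 189 184 183 213  51] ends [93 79]
0.03 [231 230 229 237 234 234 235] ends [ 72 231]
dark foot 0.129 0.11 (up: .129 .110)
knob [(np.int32(116), array([193.5, 151.2]))]
pics/place1raw.png [100, 99, 99, 99, 99, 100, 100, 98, 94, 81, 169, 223, 233, 233, 236, 217, 133, 116, 116, 119, 118, 118, 118, 119, 118, 117, 119, 119, 119, 120, 120, 120, 120, 120, 120]
pics/ends.png [247, 247, 247, 245, 246, 238, 130, 99, 97, 98, 108, 122, 136, 132, 114, 96, 98, 100, 101, 99, 100, 101, 100, 99, 99, 100, 101, 101, 100, 98, 97, 97, 107, 172, 241]
186 [91, 88, 86, 87, 88, 85, 97, 157, 233, 252, 246, 249, 248, 247, 247, 247, 247, 247, 247, 247, 247, 247, 247, 248, 248, 248, 248, 249, 247, 239, 253, 242, 81, 81, 99, 196, 254, 247, 247, 252, 251, 103, 47, 50, 55]
192 [87, 83, 82, 85, 85, 84, 82, 84, 102, 123, 92, 94, 97, 93, 107, 150, 144, 98, 101, 102, 101, 101, 98, 97, 92, 92, 92, 92, 91, 93, 127, 203, 127, 188, 236, 233, 223, 116, 148, 255, 249, 216, 153, 210, 158]
197 [234, 232, 229, 230, 233, 233, 233, 234, 227, 83, 94, 98, 98, 94, 100, 111, 124, 127, 130, 132, 130, 122, 114, 105, 96, 95, 96, 94, 92, 93, 90, 94, 96, 160, 238, 234, 232, 233, 236, 235, 113, 156, 250, 191, 122]
200 [233, 234, 231, 230, 230, 233, 236, 238, 232, 96, 95, 98, 100, 100, 98, 100, 99, 98, 101, 102, 101, 98, 100, 99, 97, 98, 96, 95, 94, 93, 90, 91, 95, 156, 239, 220, 68, 130, 237, 233, 235, 219, 90, 95, 96]
204 [250, 196, 237, 234, 231, 232, 234, 234, 113, 117, 105, 98, 97, 99, 99, 98, 99, 99, 100, 99, 100, 100, 99, 100, 98, 99, 97, 96, 96, 92, 89, 105, 176, 234, 232, 231, 228, 229, 230, 230, 230, 231, 234, 232, 117]
```

```bash
python3 -c "
from rig import sign_off
print(sign_off())"
```

```text
the job is handed in; nothing more can be done
None
```

The job is handed in at about 44 s with no verdict returned: by camera measurement the closed jar is in the nest with the tray out, the ram up and the lever centred, but on my first push the shut fingers cleared the front plate and shoved the jar and tray in about 39 mm before I backed off and pushed properly.

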